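# Let the long bar blank out of its gated chute

## Task

Let the long bar blank out of the wide chute: pull the knob of its sprung gate straight up as far as it goes and hold it there until the blank has rolled down to the low end, then let go so that the gate springs shut. Keep the narrow chute's gate shut.

Things in the scene. Friction and masses are not known exactly. Their poses are not given: they have to be found in the camera images.
- wide_chute: Wider of two grey chutes fixed on the bench: 208 mm long, 104 wide (lane 96; the other's 62). Origin on the bench under its middle; x uphill along the lane, y across, z up. Floor falls 10 degrees to the end wall at x=-107 (36 high). Walls 36 high below x=-2, 70 above. Dark bridge over the lane at x=7 to 33, y=-58 to 58, top z=123, with a 20 mm wide collar to z=137 mm.
- wide_gate (a joint): Lift of the wide chute's gate in m: 0 shut, 0.050 at its upper stop. A spring pulls it shut (about 5 N, 10 N at the stop); let go, it drops. Its knob, on the bridge, is an upright black cylinder 28 mm across, 32 tall; shut, its middle is at x=20, y=0, z=159 mm in the chute's frame. Grip it from above at any yaw; it rises with the gate.
- long_blank: Aluminium round bar, 28 mm across, 88 long, about 0.15 kg, lying across the wide chute's lane. Origin at its centre, y along the bar. It waits uphill against the gate (chute x=38, z=49 mm); with the gate more than 30 mm up it rolls down in about a second and rests against the low end wall (x=-90, z=27 mm).
- narrow_gate (a joint): Lift of the other, narrow chute's gate (70 mm wide over its walls) in m: 0 shut, 0.050 at its stop. Same knob and spring; a bar of the same diameter but 50 mm long waits behind it. It stays shut.
There are look-alikes about, which are no part of the job. What is shaped like the long_blank but yellow is not meant.

How it is judged:
By the outcome, as a careful person would: the job done as asked, in the order asked, and still so for the second after the job is handed in, with the robot touching nothing.
It also fails if it takes over 29 s, if anything falls off the work surface, if the arm or the gripper's body presses on something with over 40 N, if the wrist force passes 120 N, or if a joint passes its speed limit or range.

## Robot

A 6-joint arm with a two-finger parallel gripper is mounted at the origin on the work surface. World frame = base frame: x ahead of the robot, y to its left, z up, the work surface at z = 0. Lengths are in m, angles in rad, forces in N, time in s.
With the tool pointing down it reaches from about 0.375 to 0.9 m from the base axis. Payload 3.1 kg.
Tool frame: the origin (TCP) lies at the very end of the fingers, on their centre line; the grasp point (between the pads) lies 19 mm behind it; z points along the fingers, y is the direction in which the jaws open and shut (so a half turn about z gives the same grasp; the last joint's range is limited). The gripper opens to 85 mm and grips with 20 to 120 N. Pads are 22 mm wide; open, the fingers measure 114 mm over their backs; the gripper's body (76 mm by 85 mm) begins 54 mm behind the grasp point. The pads swing forward as they close: fully open they stand 13 mm farther back than shut.
Start: joints at [1.014, 0.527, 1.433, -0, 1.181, -0.178], TCP at [0.231, 0.581, 0.194] pointing down, gripper open.
Joint ranges: [-3.08, 3.08], [-0.75, 2.2], [0.22, 2.44], [-1.43, 4.57], [0, 2.65], [-2.85, 2.85]. Speed limits (rad/s): [2.79, 2.79, 3.14, 3.14, 3.14, 3.14].

## Interface

Orientations are given as a unit quaternion [x, y, z, w].
In Python, from station import * gives the robot as it stands.
- The arm moves only by the tool jog_arm, never from a script. Its argument "motion" is a list of rows, each a list of 5 numbers: the shift along the world's x, y, z in cm, then the turn about the world's z in degrees, then the closure in counts, from 0 (fully open) to 255 (shut). In form: [[tx, ty, tz, yaw, jaw], ...]. A call has 1 to 10 rows; each row shifts and turns the pose as measured when the row begins; what a row does not reach is not made up. A row lasts 1/12 s, in which the tool goes at most 41.7 mm and 7.16 degrees, less where a joint would pass 70% of its speed; a pose out of reach is approached as far as the arm can. A call with a gripper value outside its range is refused whole. The fingers move at their own pace and stop on an object; "squeeze" is the grip in N (left out, the last holds). Time passes only in rows, so rows that do not move let the fingers close. It gives the time, the measured TCP pose, the force and the opening at its end, in the units of the state.
- sense(): the state, without advancing time (a new reading comes with each control period).
- snapshot(name): name is "scene" or "top" or "wrist"; returns a dict with "img" (400x640x3 uint8, red, green, blue), "depth" (400x640 float32, m along the optical axis (not along the pixel's ray), 0 where there is no reading), "intrinsics" (3x3 intrinsics, pixels), "dist_coeffs" ([k1, k2, p1, p2, k3] as OpenCV has them; the pictures are not rectified), "eye" and "attitude" of the camera in the world. Camera axes: x right, y down, z forward; pixel columns grow to the right and rows downward; lengths in m; the calibration is good to about 2 mm. A picture is of the moment at which its call begins.
- sign_off(): hands the job in, once; it reports no verdict.
The state is a dict: "t": time; "q": joint angles; "qd": joint speeds; "tau": joint torques, N m; "tcp_pos": TCP position; "tool_rot": TCP orientation; "force": force on the tool from outside, world axes, zero at the start; "ft_torque": the same for the moment, N m; "finger_gap": opening from 0.0 (shut) to 1.0 (fully open).
Only numpy, scipy, OpenCV 4.12 (cv2) and the standard library are available. Lean on these libraries where they do the work, as an engineer would, in place of code of your own. Each camera call takes 0.05 s, during which the arm holds its last target.

## Working session

There is one attempt and no reset: what is moved stays moved. The work goes in short steps, Python scripts to look and compute and a tool call to move; the robot and the scene stay as the last step left them, time stands still between calls to the robot, and variables do not carry over. Pictures are saved under pics/ and viewed, and the job is handed in when it is done.

Besides the shell and the picture viewer there is one more tool, called after ">>>" by a JSON object that holds its "api" and its "payload". jog_arm: Moves the arm, as the interface text tells. Its arguments: {"type":"object","properties":{"motion":{"type":"array","items":{"type":"array","items":{"type":"number"}}},"squeeze":{"type":"number"}},"required":["motion"]}

```bash
mkdir -p pics; python3 - <<'E'
from station import *
import cv2,numpy as np
s=sense();print(s['t'],s['tcp_pos'],s['tool_rot'],s['force'],s['finger_gap'])
for n in("top","scene"):
    d=snapshot(n);cv2.imwrite(f'pics/{n}0.png',d['img'][:,:,::-1]);np.savez(f'pics/{n}0.npz',**d);print(n,d['eye'],d['attitude'],d['intrinsics'])
E
```

```text
0.0 [0.23006975 0.58024597 0.192717  ] [ 1.87758175e-01  9.82214655e-01 -1.03830218e-03 -4.02515431e-04] [ 0.03087529 -0.8023432  -0.25609005] 0.9977135608762995
top [0.38224558 0.07451444 1.19797656] [-0.70413193  0.70527056 -0.06271554  0.05346418] [[517.33265207   0.         324.88613582]
 [  0.         517.33265207 196.31187564]
 [  0.           0.           1.        ]]
scene [0.96381411 0.49498823 0.88160476] [ 0.33852365  0.88362331 -0.30440115 -0.109323  ] [[392.50406285   0.         326.39627366]
 [  0.         392.50406285 202.4212608 ]
 [  0.           0.           1.        ]]
```

View pics/top0.png

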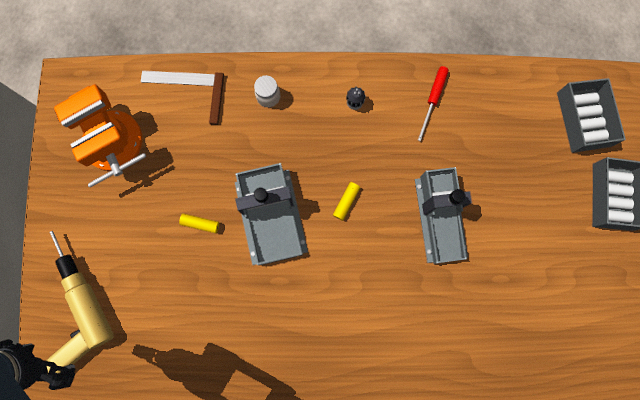

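View pics/scene0.png

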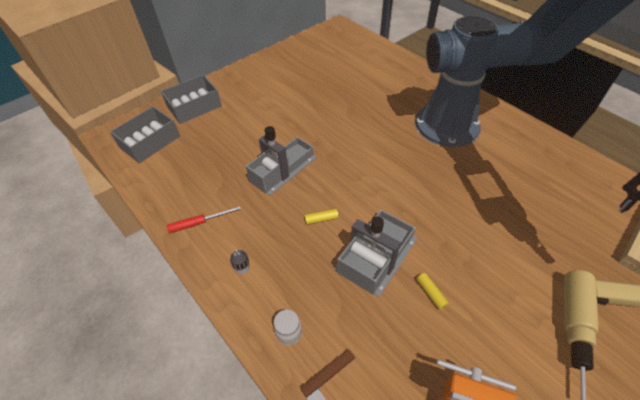

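The top view shows the wide chute at about (270,215) with its knob at (261,195), and the narrow chute at about (443,215) with its knob at (457,197). Two yellow bars lie loose at (201,223) and (347,201); they are look-alikes. In the scene view the aluminium blank is uphill of the wide gate at (369,255).

```bash
cat > h.py <<'E'
import numpy as np,cv2
from scipy.spatial.transform import Rotation as R
def cloud(d):
    K=d['intrinsics'];v,u=np.mgrid[0:400,0:640]
    p=cv2.undistortPoints(np.stack([u,v],-1).reshape(-1,1,2).astype(np.float64),K,np.array(d['dist_coeffs'])).reshape(400,640,2)
    z=d['depth'];c=np.dstack([p[...,0]*z,p[...,1]*z,z])
    return c@R.from_quat(d['attitude']).as_matrix().T+np.array(d['eye'])
E
python3 - <<'E'
from h import *
for n,box,kb in(("top",(220,320,150,275),None),("scene",(325,425,200,300),None),("top",(405,490,155,275),None)):
    d=np.load(f'pics/{n}0.npz');W=cloud(d);u0,u1,v0,v1=box
    P=W[v0:v1,u0:u1].reshape(-1,3);ok=d['depth'][v0:v1,u0:u1].ravel()>0;P=P[ok]
    print(n,'bench',np.median(P[P[:,2]<.012],axis=0),'zmax',P[:,2].max())
    k=P[P[:,2]>.165];print(' knobtop',len(k),k.mean(0),(k.min(0)+k.max(0))/2,np.ptp(k,axis=0))
    b=P[(P[:,2]>.117)&(P[:,2]<.129)];r=cv2.minAreaRect((b[:,:2]*1000).astype(np.float32));print(' bridge',len(b),r)
    b=P[(P[:,2]>.02)];r=cv2.minAreaRect((b[:,:2]*1000).astype(np.float32));print(' all',len(b),r)
    b=P[(P[:,2]>.03)&(P[:,2]<.075)];r=cv2.minAreaRect((b[:,:2]*1000).astype(np.float32));print(' walls',len(b),r)
d=np.load('pics/top0.npz')['img'][145:275,220:330,::-1];e=np.load('pics/scene0.npz')['img'][200:300,325:425,::-1]
cv2.imwrite('pics/crop.png',np.hstack([cv2.resize(d,(380,450),interpolation=2),cv2.resize(e,(400,450),interpolation=2)]))
E
```

```text
top bench [ 0.53708298  0.17494944 -0.0007291 ] zmax 0.17861428796165524
 knobtop 146 [0.55668261 0.19060786 0.17323328] [0.55661334 0.19146271 0.17301501] [0.02587075 0.02501875 0.01119856]
 bridge 558 ((557.2107543945312, 191.5729217529297), (27.129552841186523, 114.46868133544922), 13.542210578918457)
 all 3352 ((533.0845336914062, 185.9710693359375), (209.53163146972656, 114.83734893798828), 13.41340160369873)
 walls 1592 ((533.0845336914062, 185.9710693359375), (209.53163146972656, 114.83734893798828), 13.41340160369873)
scene bench [0.52752188 0.18030509 0.00055742] zmax 0.17940433710642745
 knobtop 129 [0.56056082 0.19577028 0.17370003] [0.55845325 0.1944855  0.17221475] [0.02809831 0.02661522 0.01437917]
 bridge 497 ((559.0565795898438, 193.90756225585938), (29.459667205810547, 117.39915466308594), 13.870101928710938)
 all 3316 ((537.8060913085938, 174.120361328125), (244.60879516601562, 231.27882385253906), 50.86142349243164)
 walls 1974 ((527.8063354492188, 180.10430908203125), (243.65423583984375, 213.8061981201172), 55.40329360961914)
top bench [ 0.52664731 -0.24475488 -0.0006521 ] zmax 0.17750983187895586
 knobtop 155 [ 0.55400239 -0.20993045  0.17292881] [ 0.554205   -0.20987537  0.17130286] [0.02702347 0.02791577 0.01241395]
 bridge 310 ((554.5536499023438, -211.86932373046875), (26.64809799194336, 83.5406494140625), 6.653590679168701)
 all 2576 ((530.82421875, -215.06503295898438), (208.96800231933594, 84.56366729736328), 6.341793060302734)
 walls 1299 ((530.5358276367188, -213.45965576171875), (208.9682159423828, 80.4040298461914), 7.1749043464660645)
```

View pics/crop.png

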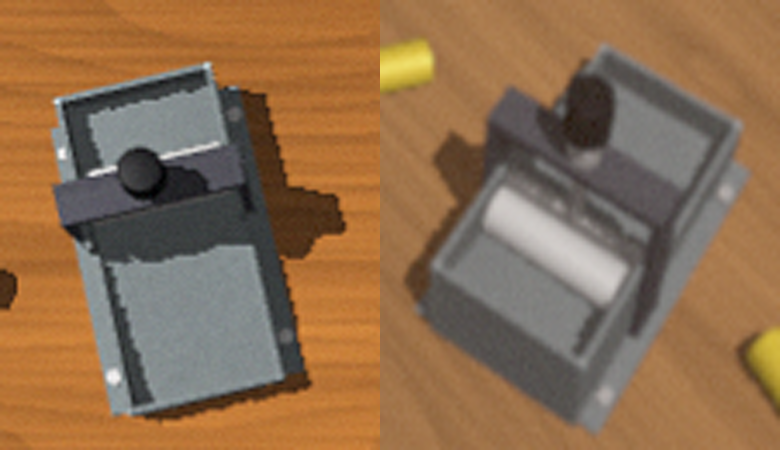

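The one to lift is the wide chute's knob, at crop-left (141,172), or (261,195) in the full picture. The bridge measures 114 mm across here against 84 mm on the other chute, and the grey 88 mm bar lies behind its gate. The knob's centre is at about (0.557, 0.192) with its top near 0.175, which agrees with the 159+16 mm given. I'll move over it, staying high.

>>> {"api": "jog_arm", "payload": {"motion": [[1.5,-1.5,3,0,0],[2,-2,2.5,0,0],[2.5,-3,0,0,0],[2.5,-3,0,0,0],[2.5,-3,0,0,0],[2.5,-3,0,0,0],[2.5,-3,0,0,0],[2.5,-3,0,0,0],[2.5,-3,0,0,0],[2.5,-3,0,0,0]], "squeeze": 60}}

```text
t: 0.93
tcp_pos: [0.4642, 0.2969, 0.2451]
tool_rot: [0.18, 0.984, -0.003, -0.003]
force: [1.2, -0.2, -0.1]
finger_gap: 0.998
```

>>> {"api": "jog_arm", "payload": {"motion": [[2.5,-3,0,0,0],[2.5,-3,0,0,0],[2.3,-2.5,0,0,0],[1,-1,0,0,0],[0,0,0,0,0],[0,0,0,0,0]]}}

```text
t: 1.43
tcp_pos: [0.5537, 0.1892, 0.2424]
tool_rot: [0.185, 0.983, -0.005, -0.005]
force: [-0.2, -0.6, 0.0]
finger_gap: 1.0
```

```bash
python3 - <<'E'
from station import *
from h import *
s=sense();print(s['t'],s['tcp_pos'],s['tool_rot'])
d=snapshot("wrist");W=cloud(d);m=(d['depth']>0)&(W[...,2]>.168)&(W[...,2]<.185)&(np.hypot(W[...,0]-.557,W[...,1]-.192)<.04)
P=W[m];print(len(P),P.mean(0),(P.min(0)+P.max(0))/2,np.ptp(P,axis=0))
cv2.imwrite('pics/w1.png',d['img'][:,:,::-1])
E
```

```text
1.4333 [0.55365246 0.18917158 0.24239687] [ 0.18515931  0.98268638 -0.00471449 -0.00461248]
769 [0.55704288 0.19323932 0.17528031] [0.55798483 0.19291484 0.17310084] [0.02713317 0.02720137 0.00955236]
```

View pics/w1.png

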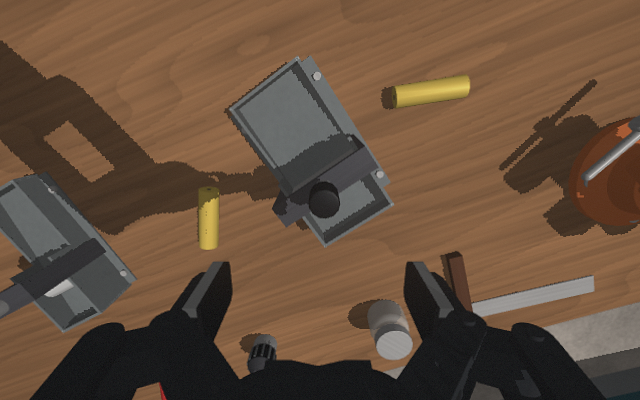

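The wrist view shows the knob at (324,200), at world (0.557, 0.193), top 0.175. That agrees with the top camera. I'll centre on it, descend and close.

>>> {"api": "jog_arm", "payload": {"motion": [[0.3,0.4,0,0,0],[0,0,-2,0,0],[0,0,-2.5,0,0],[0,0,-2.5,0,0],[0,0,-1.5,0,0],[0,0,-0.7,0,0],[0,0,0,0,0],[0,0,0,0,0]]}}

```text
t: 2.15
tcp_pos: [0.5484, 0.2094, 0.1499]
tool_rot: [0.176, 0.984, -0.002, -0.004]
force: [0.3, -0.7, -0.4]
finger_gap: 1.001
```

It drifted about 17 mm sideways without contact, so I'll correct that before closing.

>>> {"api": "jog_arm", "payload": {"motion": [[0.9,-1.6,0,0,0],[0,0,0,0,0],[0,0,0,0,0]]}}

```text
t: 2.4
tcp_pos: [0.5578, 0.1966, 0.1529]
tool_rot: [0.173, 0.985, -0.001, -0.003]
force: [0.2, 0.4, -0.1]
finger_gap: 0.999
```

```bash
python3 - <<'E'
from station import *
import cv2
s=sense();print(s['t'],s['tcp_pos'],s['qd'],s['q'],s['force'])
cv2.imwrite('pics/w2.png',snapshot("wrist")['img'][:,:,::-1])
E
```

```text
2.4 [0.55781125 0.19655772 0.15286428] [-0.01168997 -0.01198669 -0.02908988 -0.02341967 -0.00787209 -0.0056574 ] [ 1.50307377e-01  5.33852121e-01  1.55545152e+00 -6.39349708e-04
  1.05803101e+00 -1.07143188e+00] [ 0.23535393  0.44567239 -0.09691217]
```

View pics/w2.png

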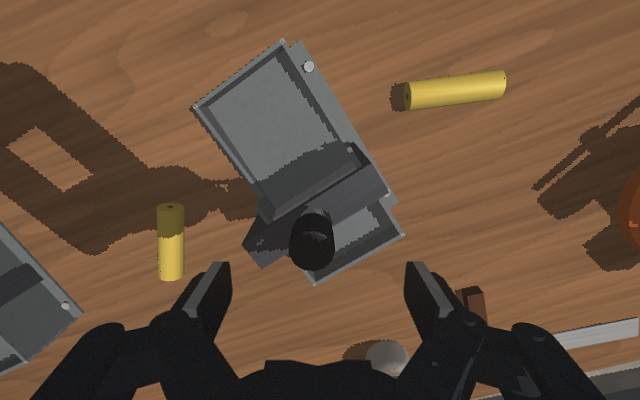

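The knob at (312,235) sits between the open pads, which run from columns 231 to 405. Last trim, then close.

>>> {"api": "jog_arm", "payload": {"motion": [[0,-0.35,-0.8,0,0],[0,0,0,0,0],[0,0,0,0,0]]}}

```text
t: 2.7
tcp_pos: [0.5589, 0.1939, 0.1464]
tool_rot: [0.173, 0.985, -0.0, -0.0]
force: [0.6, 0.5, -0.2]
finger_gap: 0.998
```

>>> {"api": "jog_arm", "payload": {"motion": [[-0.1,-0.1,-0.2,0,100],[0,0,0,0,180],[0,0,0,0,255],[0,0,0,0,255],[0,0,0,0,255],[0,0,0,0,255],[0,0,0,0,255],[0,0,0,0,255]], "squeeze": 70}}

```text
t: 3.37
tcp_pos: [0.5571, 0.1932, 0.144]
tool_rot: [0.173, 0.985, -0.0, -0.001]
force: [0.3, 0.3, -0.2]
finger_gap: 0.003
```

The fingers shut on nothing, so I need to look.

```bash
python3 - <<'E'
from station import *
from h import *
s=sense();print(s['t'],s['tcp_pos'],s['finger_gap'],s['force'])
I=[]
for n in("wrist","scene","top"):
    d=snapshot(n);W=cloud(d);cv2.imwrite(f'pics/{n}3.png',d['img'][:,:,::-1]);np.savez(f'pics/{n}3.npz',**d)
a=cv2.imread('pics/scene3.png')[150:310,290:450];b=cv2.imread('pics/wrist3.png')
cv2.imwrite('pics/c3.png',np.vstack([cv2.resize(a,(400,400)), ])[:, :])
E
```

```text
3.3667 [0.55714352 0.19319634 0.14400062] 0.0026115123873524586 [ 0.27403709  0.32983233 -0.20776074]
```

View pics/wrist3.png

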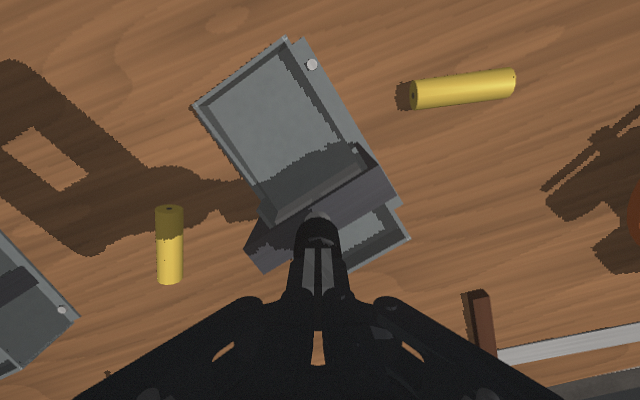

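View pics/c3.png

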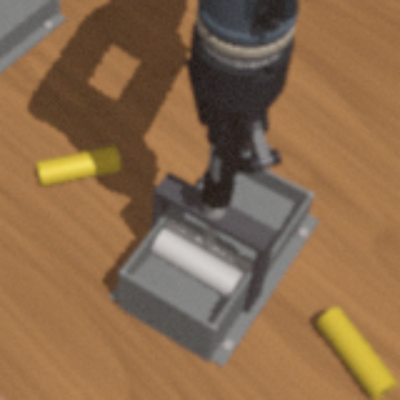

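View pics/top3.png

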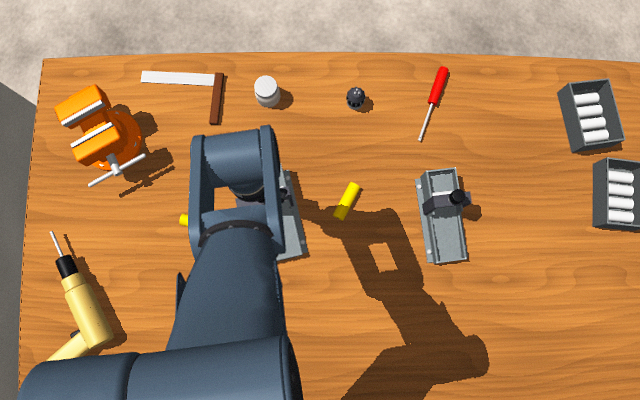

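The closed fingers at wrist (317,260) overlap the knob at (317,232). I'll measure where their tips really are.

```bash
python3 - <<'E'
from h import *
d=np.load('pics/wrist3.npz');W=cloud(d);print(d['eye'],R.from_quat(d['attitude']).as_matrix()[:,2])
for v in range(205,345,8):
    for u in (300,310,318,328): print(v,u,(W[v,u]*1000).round().astype(int),round(float(d['depth'][v,u]),3),end=' | ')
    print()
d=np.load('pics/scene3.npz');W=cloud(d)
print('scene col through finger')
for v in range(200,245,4):
    print(v,[(W[v,u]*1000).round().astype(int).tolist() for u in(370,374,378,382,388)])
E
```

```text
[0.47936453 0.22177807 0.32499895] [ 0.30140002 -0.10950195 -0.94718919]
205 300 [560 176  64] 0.277 | 205 310 [545 192 118] 0.219 | 205 318 [546 198 123] 0.214 | 205 328 [548 205 124] 0.213 | 
213 300 [547 184 124] 0.214 | 213 310 [548 191 126] 0.212 | 213 318 [550 197 129] 0.21 | 213 328 [554 203 124] 0.215 | 
221 300 [552 182 125] 0.216 | 221 310 [545 193 151] 0.187 | 221 318 [546 198 153] 0.186 | 221 328 [550 203 149] 0.19 | 
229 300 [546 186 154] 0.186 | 229 310 [544 194 166] 0.174 | 229 318 [545 198 166] 0.173 | 229 328 [549 203 161] 0.178 | 
237 300 [546 187 167] 0.173 | 237 310 [545 193 174] 0.166 | 237 318 [546 198 175] 0.165 | 237 328 [549 203 174] 0.166 | 
245 300 [547 187 175] 0.167 | 245 310 [549 192 176] 0.166 | 245 318 [550 196 176] 0.165 | 245 328 [552 201 175] 0.166 | 
253 300 [552 185 176] 0.167 | 253 310 [546 194 191] 0.15 | 253 318 [547 197 191] 0.151 | 253 328 [549 202 191] 0.15 | 
261 300 [547 188 193] 0.149 | 261 310 [546 194 199] 0.143 | 261 318 [547 198 199] 0.142 | 261 328 [549 202 199] 0.143 | 
269 300 [548 188 199] 0.144 | 269 310 [546 194 206] 0.136 | 269
[... 1522 characters left out ...]
461, 94, -1], [567, 190, 197], [565, 198, 204], [579, 219, 238], [585, 237, 262]]
220 [[472, 104, 2], [563, 188, 177], [568, 202, 197], [561, 208, 195], [441, 142, 12]]
224 [[501, 129, 37], [569, 194, 173], [563, 200, 174], [557, 206, 175], [452, 151, 13]]
228 [[555, 173, 121], [570, 197, 162], [566, 204, 165], [555, 207, 159], [461, 160, 13]]
232 [[564, 182, 123], [570, 198, 147], [565, 205, 150], [544, 201, 124], [472, 169, 15]]
236 [[573, 191, 126], [566, 197, 126], [560, 204, 127], [553, 209, 126], [542, 218, 124]]
240 [[530, 159, 25], [570, 202, 119], [565, 209, 122], [559, 215, 122], [550, 225, 125]]
244 [[558, 182, 64], [561, 197, 85], [524, 181, 27], [566, 222, 121], [557, 232, 124]]
```

Two cameras, wrist and scene, put the closed fingertips at z≈0.185, just above the knob top at 0.175. The state reports a TCP z of 0.144. In xy they are aligned with the knob. I'll open with no other motion and see how the reported pose compares with the wrist camera's pose.

>>> {"api": "jog_arm", "payload": {"motion": [[0,0,0,0,0],[0,0,0,0,0],[0,0,0,0,0],[0,0,0,0,0],[0,0,0,0,0],[0,0,0,0,0]]}}

```text
t: 4.02
tcp_pos: [0.5572, 0.1932, 0.144]
tool_rot: [0.173, 0.985, -0.0, -0.001]
force: [0.4, 0.5, -0.3]
finger_gap: 0.848
```

```bash
cat > chk.py <<'E'
from station import *
from h import *
import sys
s=sense();d=snapshot("wrist");n=sys.argv[1];cv2.imwrite(f'pics/{n}.png',d['img'][:,:,::-1]);np.savez(f'pics/{n}.npz',**d)
T=R.from_quat(s['tool_rot']);print(s['t'],s['tcp_pos'],s['finger_gap'],s['force'],'eye',d['eye'],'eye in tool',T.inv().apply(np.array(d['eye'])-s['tcp_pos']))
W=cloud(d)
# nearest finger points: those with depth<.2 above knob
m=(d['depth']>0)&(d['depth']<.2)&(W[...,2]>.05);v,u=np.nonzero(m)
for a,b,t in((0,300,'L'),(340,640,'R')):
    k=(u>=a)&(u<b)&(v>205);Q=W[v[k],u[k]];Q=Q[np.hypot(Q[:,0]-.557,Q[:,1]-.193)>.024]
    if len(Q): i=Q[:,2].argsort()[:30];print(t,'lowest',Q[i].mean(0).round(4))
m=(d['depth']>0)&(W[...,2]>.168)&(W[...,2]<.185)&(np.hypot(W[...,0]-.557,W[...,1]-.193)<.02)
P=W[m];print('knobtop',len(P),P.mean(0) if len(P) else '')
E
python3 chk.py w4
```

```text
4.0167 [0.55715342 0.19316124 0.14400571] 0.8475920744154545 [ 0.42980489  0.51717501 -0.34661653] eye [0.47938432 0.22176525 0.32502721] eye in tool [ 0.08312475  0.00019355 -0.1809012 ]
L lowest [0.5454 0.1595 0.1919]
R lowest [0.5703 0.2272 0.1917]
knobtop 1830 [0.55618365 0.19353588 0.17503888]
```

View pics/w4.png

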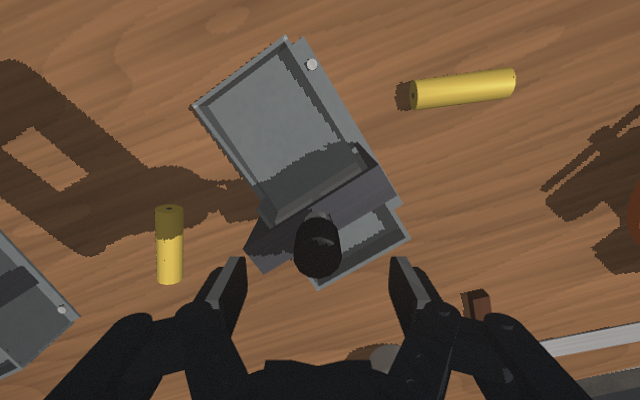

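The pad tips are at z≈0.19, with the knob at (318,245) below them. The reported TCP is therefore about 42 mm lower than the true tips, while the cameras agree with each other on known heights (knob top 0.175). I'll trust the vision and descend in parts with checks.

>>> {"api": "jog_arm", "payload": {"motion": [[0,0,-1,0,0],[0,0,-1,0,0],[0,0,0,0,0],[0,0,0,0,0]]}}

```text
t: 4.4
tcp_pos: [0.557, 0.1931, 0.1218]
tool_rot: [0.173, 0.985, -0.0, -0.001]
force: [-0.3, -0.5, 0.6]
finger_gap: 0.999
```

```bash
python3 chk.py w5
```

```text
4.4 [0.5570035  0.19313509 0.12176808] 0.9988591606401215 [-0.28105273 -0.48634125  0.59061946] eye [0.47925073 0.22173628 0.30278396] eye in tool [ 0.08312258  0.00018814 -0.18088911]
L lowest [0.5531 0.1647 0.1226]
R lowest [0.5552 0.2318 0.1225]
knobtop 2370 [0.5558663  0.19363607 0.17493696]
```

>>> {"api": "jog_arm", "payload": {"motion": [[0,0,-1,0,0],[0,0,-0.8,0,0],[0,0,0,0,0],[0,0,0,0,0]]}}

```text
t: 4.78
tcp_pos: [0.5566, 0.193, 0.1014]
tool_rot: [0.173, 0.985, -0.001, -0.001]
force: [-0.4, -0.2, -0.0]
finger_gap: 1.0
```

```bash
python3 chk.py w6; python3 - <<'E'
from station import *
import cv2
cv2.imwrite('pics/s6.png',cv2.resize(snapshot("scene")['img'][150:310,290:450,::-1],(500,500)))
E
```

```text
4.7833 [0.55661064 0.19304168 0.10137003] 1.000381756625677 [-0.35836987 -0.19685433 -0.01357399] eye [0.47906326 0.22168944 0.28246717] eye in tool [ 0.08312432  0.00019374 -0.18088885]
L lowest [0.5587 0.1381 0.1086]
R lowest [0.5396 0.2158 0.1188]
knobtop 3111 [0.55543138 0.19376706 0.17484381]
```

View pics/w6.png

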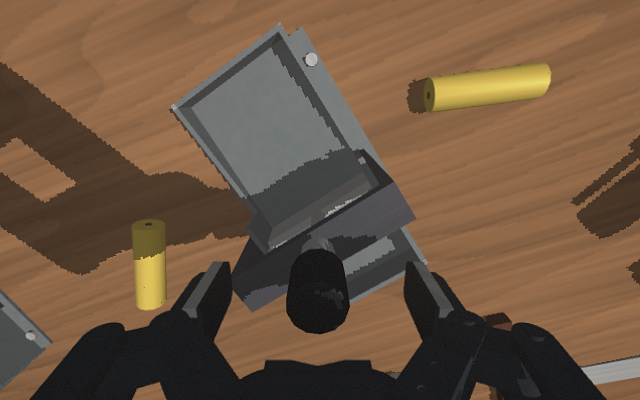

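View pics/s6.png

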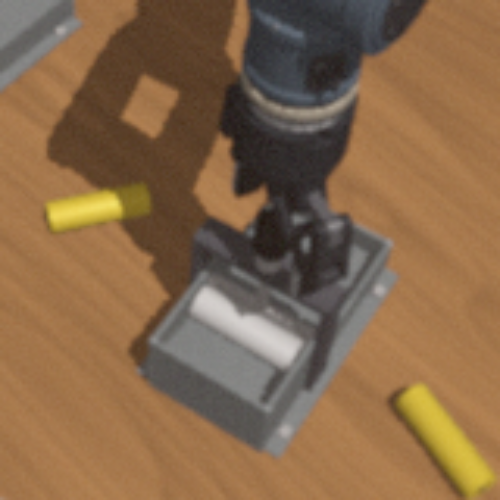

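In both views the knob at wrist (317,290) is now between the pads, with the true tips at about z 0.145. Closing.

>>> {"api": "jog_arm", "payload": {"motion": [[0,0,0,0,120],[0,0,0,0,255],[0,0,0,0,255],[0,0,0,0,255],[0,0,0,0,255],[0,0,0,0,255],[0,0,0,0,255]], "squeeze": 70}}

```text
t: 5.47
tcp_pos: [0.5575, 0.1927, 0.1032]
tool_rot: [0.173, 0.985, -0.001, -0.0]
force: [0.3, 0.1, -0.8]
finger_gap: 0.306
```

Gripped: the 0.306 opening is about 26 mm, against a 28 mm knob. Lifting.

>>> {"api": "jog_arm", "payload": {"motion": [[0,0,0.8,0,255],[0,0,1,0,255],[0,0,1,0,255],[0,0,1,0,255],[0,0,0.6,0,255],[0,0,0,0,255]]}}

```text
t: 5.97
tcp_pos: [0.5574, 0.1927, 0.1479]
tool_rot: [0.173, 0.985, -0.001, -0.001]
force: [2.8, 0.0, -8.8]
finger_gap: 0.308
```

>>> {"api": "jog_arm", "payload": {"motion": [[0,0,0.4,0,255],[0,0,0.2,0,255],[0,0,0.1,0,255]]}}

```text
t: 6.22
tcp_pos: [0.5573, 0.1927, 0.1534]
tool_rot: [0.173, 0.985, -0.001, -0.001]
force: [5.1, 0.6, -17.9]
finger_gap: 0.306
```

Force rose from 9 to 18 N after 50.2 mm of lift, so the gate is at its stop. Holding while the blank rolls.

>>> {"api": "jog_arm", "payload": {"motion": [[0,0,0,0,255],[0,0,0,0,255],[0,0,0,0,255],[0,0,0,0,255],[0,0,0,0,255],[0,0,0,0,255],[0,0,0,0,255],[0,0,0,0,255],[0,0,0,0,255],[0,0,0,0,255]]}}

```text
t: 7.05
tcp_pos: [0.5573, 0.1927, 0.1523]
tool_rot: [0.173, 0.985, -0.001, -0.001]
force: [3.2, 0.6, -9.6]
finger_gap: 0.308
```

>>> {"api": "jog_arm", "payload": {"motion": [[0,0,0,0,255],[0,0,0,0,255],[0,0,0,0,255],[0,0,0,0,255],[0,0,0,0,255],[0,0,0,0,255],[0,0,0,0,255],[0,0,0,0,255]]}}

```text
t: 7.72
tcp_pos: [0.5573, 0.1927, 0.1523]
tool_rot: [0.173, 0.985, -0.001, -0.001]
force: [3.0, 0.5, -10.6]
finger_gap: 0.309
```

```bash
python3 chk.py w7; python3 - <<'E'
from station import *
import cv2
cv2.imwrite('pics/s7.png',cv2.resize(snapshot("scene")['img'][150:310,290:450,::-1],(500,500)))
E
```

```text
7.7167 [0.55730863 0.19269623 0.15234047] 0.30884320013979905 [  2.97020939   0.48047302 -10.55887333] eye [0.47966655 0.22136042 0.33338577] eye in tool [ 0.0831195   0.00019594 -0.18088239]
L lowest [0.5426 0.1723 0.2006]
R lowest [0.5593 0.2182 0.2   ]
knobtop 101 [0.55440058 0.19416816 0.17236162]
```

View pics/w7.png

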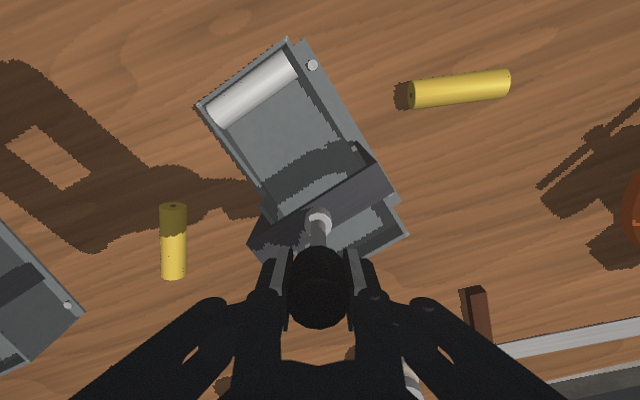

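View pics/s7.png

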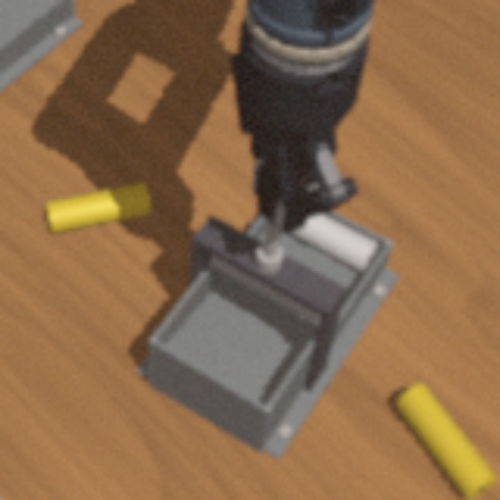

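The blank is at the low end wall at wrist (250,90), and the space behind the gate is empty. Letting go now, with the arm still.

>>> {"api": "jog_arm", "payload": {"motion": [[0,0,0,0,0],[0,0,0,0,0],[0,0,0,0,0],[0,0,0,0,0],[0,0,0,0,0],[0,0,0,0,0],[0,0,0,0,0],[0,0,2,0,0],[0,0,3,0,0],[0,0,2,0,0]]}}

```text
t: 8.65
tcp_pos: [0.5526, 0.1921, 0.226]
tool_rot: [0.173, 0.985, -0.002, -0.006]
force: [1.2, 0.2, 0.2]
finger_gap: 0.999
```

>>> {"api": "jog_arm", "payload": {"motion": [[0,2.5,1,0,0],[0,3,0,0,0],[0,3,0,0,0],[0,3,0,0,0],[0,2,0,0,0],[0,0,0,0,0],[0,0,0,0,0]]}}

```text
t: 9.23
tcp_pos: [0.5559, 0.3321, 0.2447]
tool_rot: [0.175, 0.985, 0.0, 0.0]
force: [1.3, -0.3, -1.1]
finger_gap: 0.997
```

```bash
python3 - <<'E'
from station import *
from h import *
s=sense();print(s['t'],s['tcp_pos'],s['force'],s['finger_gap'])
for n in("top","scene"):
    d=snapshot(n);W=cloud(d);cv2.imwrite(f'pics/{n}8.png',d['img'][:,:,::-1])
    for c in((.557,.193),(.554,-.21)):
        m=(d['depth']>0)&(W[...,2]>.13)&(W[...,2]<.26)&(np.hypot(W[...,0]-c[0],W[...,1]-c[1])<.025);P=W[m];print(n,c,len(P),P[:,2].max() if len(P) else '')
a=cv2.imread('pics/scene8.png')[100:310,230:450];cv2.imwrite('pics/s8.png',cv2.resize(a,(600,573)))
E
```

```text
9.2333 [0.55587072 0.3320611  0.2447452 ] [ 1.26724249 -0.31319512 -1.08507606] 0.9971023122485042
top (0.557, 0.193) 169 0.17928116060365706
top (0.554, -0.21) 193 0.1792573101291992
scene (0.557, 0.193) 203 0.1778652484573079
scene (0.554, -0.21) 157 0.1787308829298654
```

View pics/s8.png

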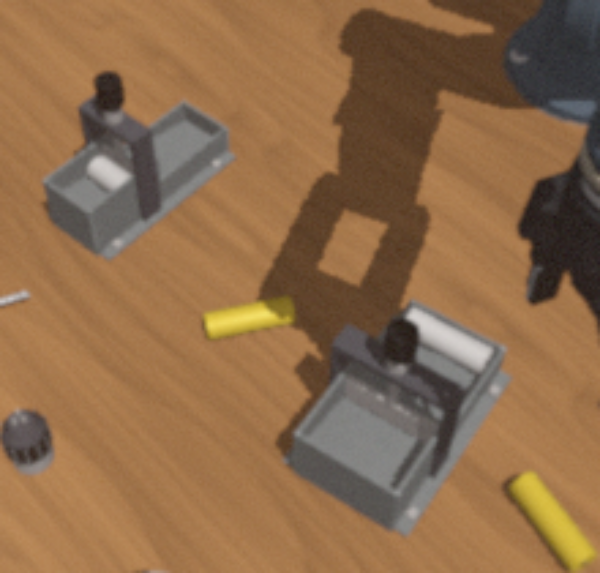

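View pics/top8.png

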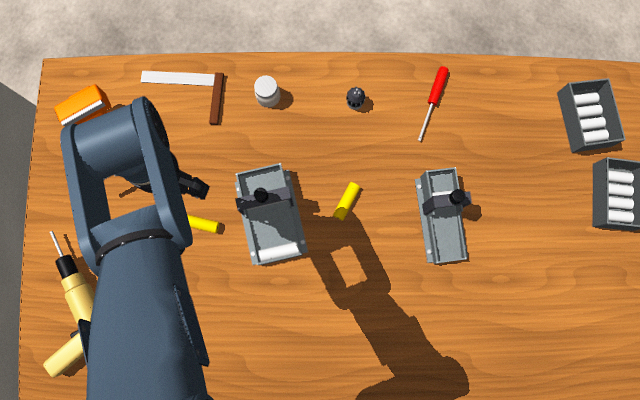

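The gate is shut, with the knob back at its starting height. The blank rests at the low wall at top (275,253). The narrow gate is shut with its short bar still behind it, and the arm is clear.

```bash
python3 -c "
from station import *
print(sign_off())"
```

```text
the job is handed in; nothing more can be done
None
```

The long blank is out of the wide chute and its gate is shut again. I handed the job in at about 9.3 s of the 29 s allowed.

- **Lift:** I gripped the wide gate's knob and pulled it straight up about 50 mm. The force rose from 9 to 18 N there, so it had reached its stop. I held it for about 1.5 s, until the pictures showed the blank against the low end wall, then opened the fingers and the gate dropped shut.
- **Last checks:** The top and scene cameras both put the wide knob's top back at its starting height, about 0.178 m. The blank lies at the low end. The narrow gate is shut with its short bar still behind it, and the arm is clear of everything.
- **What disagreed:** The reported tool height read about 42 mm lower than where the cameras showed the fingertips. My first attempt to grip therefore closed on air just above the knob, with no contact force. I went by the cameras for the second grip, and it held.
- **Drift:** The tool also strayed about 17 mm sideways on the first descent without touching anything. I corrected that before closing the fingers.

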